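# Take the large weighing cup off its hook, set it on the scale and tare

### The job

Lift the larger of the two steel weighing cups up and off its hook and set it upright, without dropping it, in the middle of the scale's plate. Then, with the cup standing there and let go, push the scale's tare key (the round key on the right-hand side of its control strip) all the way down and release it. Leave the smaller cup hanging on its hook and do not disturb the other things on the table.

Things in the scene. Friction and masses are not known exactly. Their poses are not given: they have to be found in the camera images.
- stand: wooden hook board, fixed: foot 130 (x) x 210 (y) x 15 mm and an upright board 130 mm high whose face, at x = +45 mm, looks to -x. Two 6 mm steel rod hooks stick out of the face to -x at y = +60 and -60 mm; each arm's axis is 115 mm high and 11 mm long, then the rod turns straight up. Origin: centre of the foot's underside; x to the back, z up
- hook_left (a point): top end of the upturned tip of the hook at the stand's y = +60 mm, 138 mm above the table; the tip rises 20 mm above the arm on which the cup's eye rests
- hook_right (a point): the same for the hook at the stand's y = -60 mm
- large_cup: larger steel cup, 56 mm outer diameter, 62 mm high, 0.12 kg, open top; hangs upright on either hook by a flat square eye at its back (20 x 20 x 5 mm, hole 10 x 10 mm with vertical axis, top flush with the rim); below the eye a foot leans on the board. Origin: centre of the eye's underside; x from cup to eye (to the board while hanging), z up; the cup's axis is at x = -36 mm
- large_cup_rim (a point): centre of the large cup's mouth, level with the rim; axes as the cup's
- large_cup_base (a point): centre of the large cup's underside, 62 mm below the mouth; axes as the cup's
- small_cup: the smaller steel cup, 40 mm outer diameter, 45 mm high, hung the same way on the other hook; to be left there. Origin and axes as the large cup's; its axis lies at x = -28 mm
- scale: flat digital scale, 200 (x) x 150 (y) mm, fixed; origin: centre of its underside on the table, x from its control strip (at -x, nearer the robot) to its plate, z up. Body top 20 mm high
- plate_middle (a point): middle of the weighing plate's top, 32 mm above the table; the plate measures 130 (x) x 136 (y) mm and gives 1 mm under load; axes as the scale's
- tare_key (a point): middle of the top of the tare key, a round key 15 mm across on the control strip, on the right as seen from the control-strip side (scale's x = -68, y = -50 mm), its top 24 mm above the table when up; the plate's edge begins 28 mm behind it. The other key, on the left, is not needed
- scale_key_on (a joint): travel of the tare key (m): 0 up, 0.0012 fully down; springs back
- dropper: brown dropper bottle, 102 mm high, bystander
- hygrometer: round dial hygrometer, 60 mm across, 19 mm high, bystander
- label_roll: roll of blank labels, 55 mm across, 25 mm high, bystander
Things that resemble listed ones, but are neither listed nor needed, are in the scene too. Leave any blue look-alike of the small_cup alone.

How it is judged:
By the outcome, as a careful person would: the job done as asked, in the order asked, and still so for the second after the job is handed in, with the robot touching nothing.
It also fails if it takes over 46 s, if anything falls off the work surface, if the arm or the gripper's body presses on something with over 40 N, if the wrist force passes 120 N, or if a joint passes its speed limit or range.

### The arm

A 6-joint arm with a two-finger parallel gripper is mounted at the origin on a cart in front of the work surface, level with it; the furniture and walls round the work are solid. World frame = base frame: x ahead of the robot, y to its left, z up, the work surface at z = 0. Lengths are in mm, angles in rad, forces in N, time in s.
With the tool pointing down it reaches from about 350 to 775 mm from the base axis. Payload 7.3 kg.
Tool frame: the origin (TCP) lies midway between the tips of the shut fingers; the grasp point (between the pads) lies bot.tcp_to_grasp behind it (bot.tcp_to_grasp is the distance from the TCP to the grasp point, in mm); z points along the fingers, y is the direction in which the jaws open and shut (so a half turn about z gives the same grasp; the last joint's range is limited). The gripper opens to 92 mm and grips with 3 to 60 N. Pads are 19 mm wide; open, the fingers measure 130 mm over their backs; the gripper's body (75 mm by 190 mm) begins 47 mm behind the grasp point.
Start: joints at [-1.263, 0.342, 1.524, -0, 1.275, -0.146], TCP at [230.176, -471.873, 226.741] pointing down, gripper open.
Joint ranges: [-2.53, 2.53], [-0.77, 2.02], [0.04, 2.7], [-1, 4.14], [0.28, 2.66], [-3.11, 3.11]. Speed limits (rad/s): [2.57, 2.57, 3.14, 3.14, 3.14, 3.14].

### API

Orientations are given as [roll, pitch, yaw] about the fixed x, y, z axes, in that order (R = Rz(yaw) Ry(pitch) Rx(roll)).
In Python, from plant import bot gives the robot as it stands.
- The arm moves only by the shell command python3 -m inch 'ROWS'. ROWS is JSON, one flat list of numbers, 7 for each row, row after row: the shift along the world's x, y, z in cm, then the turn, a rotation vector about the world's x, y, z in degrees, then the gripper command: -1 is shut, 1 is fully open, values between are in proportion. In form: [tx, ty, tz, ax, ay, az, fingers, tx, ty, tz, ax, ay, az, fingers, ...]. A call has exactly 5 rows; each row is the pose to reach, as a shift and turn from the pose measured when the call began; what a row does not reach only later rows make up. A row lasts 1/10 s, in which the tool goes at most 50 mm and 8.59 degrees, less where a joint would pass 70% of its speed; a pose out of reach is approached as far as the arm can. A call with a gripper value outside its range is refused whole. The fingers move at their own pace and stop on an object; the grip force is fixed at half the most. Time passes only in rows, so rows that repeat a pose let the fingers close, or fill a call up. It gives the time, the measured TCP pose, the force and the opening at its end, in the units of the state.
- bot.get_obs(): the state, without advancing time (a new reading comes with each control period).
- bot.capture(name): name is "scene" or "top"; returns the picture (420x560x3 uint8, red, green, blue); there is no depth.
- bot.calibration(name): a dict with "fx", "fy", "cx", "cy" (pixels), "k1" (the pictures are not rectified: a ray, as slopes to the right and down, at radius r is drawn at 1 + k1 r^2 times it, then the intrinsics apply), "cam_to_world" (4x4, takes a point from camera to world coordinates). Camera axes: x right, y down, z forward; pixel columns grow to the right and rows downward; lengths in mm; the calibration is good to about 2 mm. A picture is of the moment at which its call begins. calibration takes no time and is no camera call.
- bot.close_job(): hands the job in, once; it reports no verdict.
The state is a dict: "time": time; "joint_positions": joint angles; "dq": joint speeds; "tau": joint torques, N m; "tool_pos": TCP position; "tcp_rot": TCP orientation; "contact_force": force on the tool from outside, world axes, zero at the start; "moment": the same for the moment, N m; "grip_width": finger opening in mm.
Only numpy, scipy, OpenCV 4.12 (cv2) and the standard library are available. Lean on these libraries where they do the work, as an engineer would, in place of code of your own. Each camera call takes 0.05 s, during which the arm holds its last target.

## Working session

There is one attempt and no reset: what is moved stays moved. The work goes in short steps, Python scripts to look and compute and a shell command to move; the robot and the scene stay as the last step left them, time stands still between calls to the robot, and variables do not carry over. Pictures are saved under pics/ and viewed, and the job is handed in when it is done.

```bash
ls; mkdir -p pics; python3 - <<'E'
from plant import bot
import cv2,json
for n in("scene","top"):
    im=bot.capture(n); cv2.imwrite(f"pics/{n}0.png",im[:,:,::-1]); print(n,bot.calibration(n))
print(bot.get_obs(),bot.tcp_to_grasp)
E
```

```text
pics
scene {'fx': 476.31243485085037, 'fy': 476.31243485085037, 'cx': 279.57809001872647, 'cy': 201.88883676592312, 'k1': -0.13177867039674665, 'cam_to_world': array([[-6.68245058e-01, -5.56207660e-01,  4.94046133e-01,
        -1.68194628e+02],
       [-7.43839209e-01,  4.88547582e-01, -4.56097019e-01,
         5.84751913e+02],
       [ 1.23196123e-02, -6.72275464e-01, -7.40198573e-01,
         1.11017294e+03],
       [ 0.00000000e+00,  0.00000000e+00,  0.00000000e+00,
         1.00000000e+00]])}
top {'fx': 447.87622627137273, 'fy': 447.87622627137273, 'cx': 279.3300778850632, 'cy': 211.18607762316435, 'k1': 0.05148565918970317, 'cam_to_world': array([[ 2.17620818e-02, -9.86568989e-01,  1.61888980e-01,
         2.47147485e+02],
       [-9.99604713e-01, -2.43544207e-02, -1.40456545e-02,
        -3.29012140e+01],
       [ 1.77997195e-02, -1.61519324e-01, -9.86709014e-01,
         1.69210905e+03],
       [ 0.00000000e+00,  0.00000000e+00,  0.00000000e+00,
         1.00000000e+00]])}
{'time': 0.1, 'joint_positions': array([-1.26300326e+00,  3.42643248e-01,  1.52491623e+00,  1.31556252e-05,
        1.27539854e+00, -1.45976758e-01]), 'dq': array([-0.00089917, -0.00275154, -0.00346792, -0.00051253,  0.00087705,
       -0.00119378]), 'tau': array([ 1.89592778e-03, -4.32002127e+01, -2.44694889e+01,  7.19281775e-02,
        5.26705314e-02, -5.71122609e-05]), 'tool_pos': array([ 230.06178616, -471.5068758 ,  226.12138322]), 'tcp_rot': array([-3.14024364e+00, -2.11051482e-04,  4.53765846e-01]), 'contact_force': array([-0.19134318,  0.27900015,  0.48293587]), 'moment': array([ 0.00585225, -0.01129399,  0.0168141 ]), 'grip_width': 92.1063342205659} 18.8
```

View pics/scene0.png

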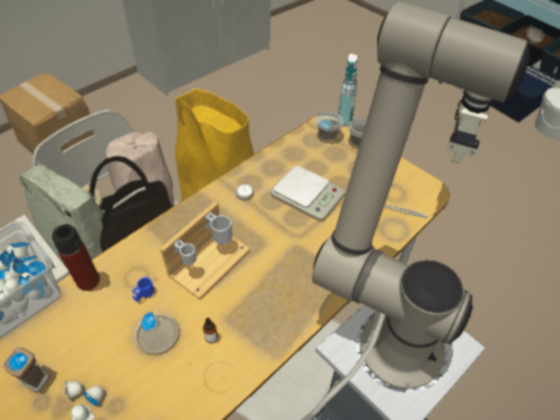

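View pics/top0.png

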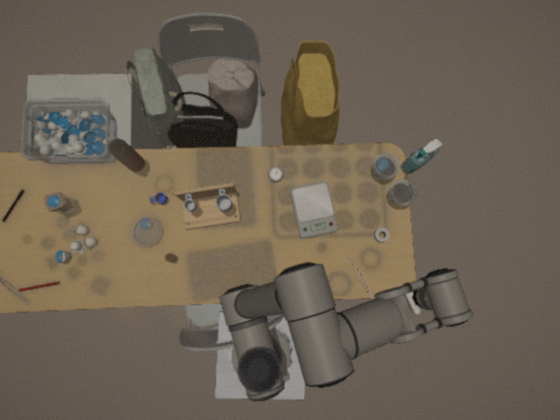

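The top view shows the stand near (210,207) with the large cup on its right hook near (224,202) and the small cup near (190,204). The scale is near (314,208) with its control strip towards the robot. I'll zoom in on both views.

```bash
cat > h.py <<'E'
import numpy as np,cv2
from plant import bot
def ray(n,uv):
    c=bot.calibration(n);K=np.array([[c['fx'],0,c['cx']],[0,c['fy'],c['cy']],[0,0,1.]])
    p=cv2.undistortPoints(np.array([[uv]],float),K,np.array([c['k1'],0,0,0,0.]))[0,0]
    T=c['cam_to_world'];return T[:3,3],T[:3,:3]@np.array([p[0],p[1],1.])
def onz(n,uv,z):
    o,d=ray(n,uv);return o+d*(z-o[2])/d[2]
def tri(a,b):
    (o1,d1),(o2,d2)=ray("scene",a),ray("top",b)
    s=np.linalg.lstsq(np.c_[d1,-d2],o2-o1,rcond=None)[0]
    p,q=o1+s[0]*d1,o2+s[1]*d2;return (p+q)/2,np.linalg.norm(p-q)
def proj(n,P):
    c=bot.calibration(n);T=np.linalg.inv(c['cam_to_world']);p=T[:3,:3]@np.asarray(P,float)+T[:3,3]
    x=p[:2]/p[2];x=x*(1+c['k1']*(x@x));return np.array([c['fx']*x[0]+c['cx'],c['fy']*x[1]+c['cy']])
def crop(n,src,box,s,out):
    im=cv2.imread(src);x0,y0,x1,y1=box
    cv2.imwrite(out,cv2.resize(im[y0:y1,x0:x1],None,fx=s,fy=s,interpolation=cv2.INTER_CUBIC))
E
python3 - <<'E'
from h import *
a=cv2.imread("pics/top0.png");b=cv2.imread("pics/scene0.png")
r=lambda i,x0,y0,x1,y1,s:cv2.resize(i[y0:y1,x0:x1],None,fx=s,fy=s,interpolation=cv2.INTER_CUBIC)
cv2.imwrite("pics/topst.png",r(a,150,170,250,240,8))
cv2.imwrite("pics/topsc.png",r(a,260,160,360,245,7))
cv2.imwrite("pics/scst.png",r(b,150,190,260,300,5))
cv2.imwrite("pics/scsc.png",r(b,230,150,350,230,6))
E
```

```text
(no output)
```

View pics/topst.png

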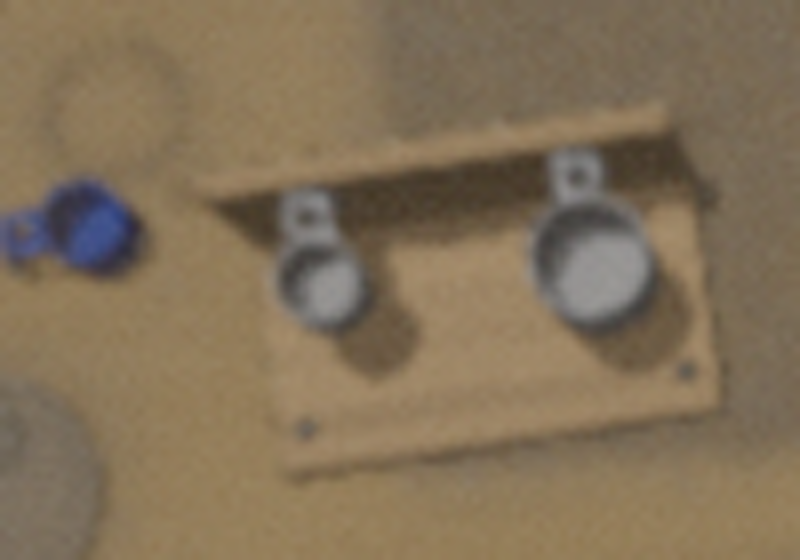

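View pics/topsc.png

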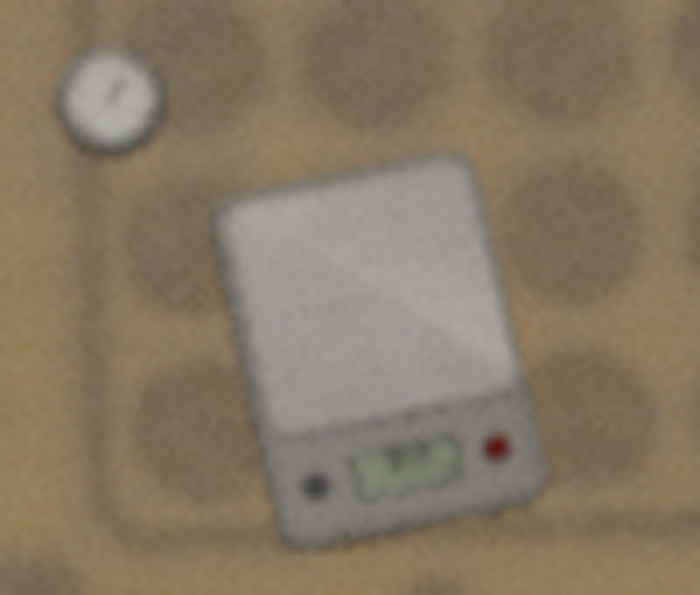

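View pics/scst.png

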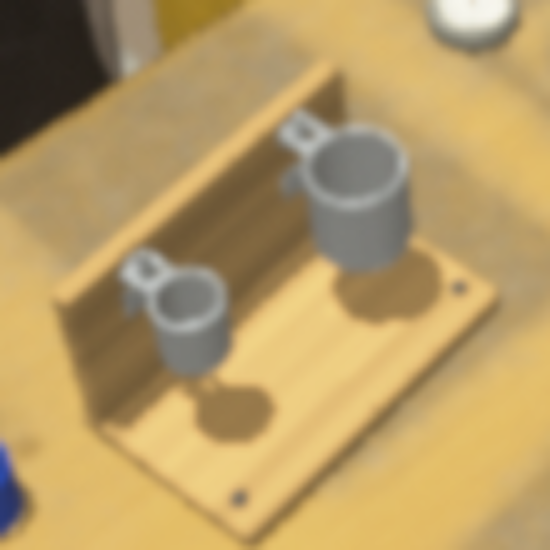

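View pics/scsc.png

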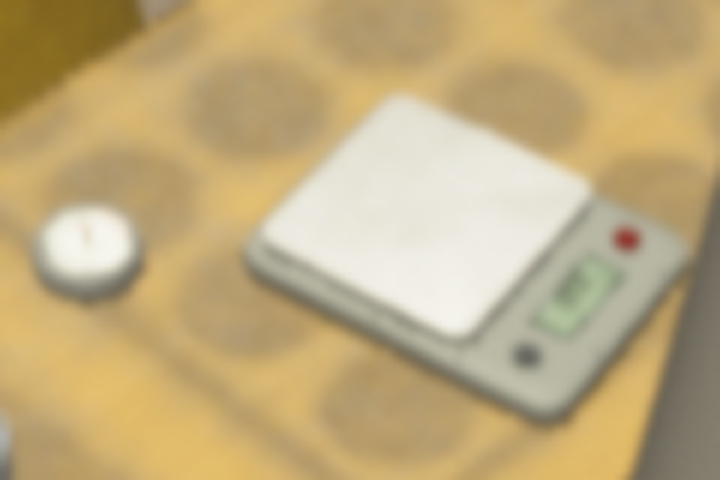

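Large cup: rim centre at about (593,260) and eye hole at (577,178) in the top crop; rim centre at (356,165) and hole at (306,133) in the scene crop. The tare key is the red one, top crop (497,448), scene crop (627,240). Next I'll measure these positions.

```bash
python3 - <<'E'
from h import *
np.set_printoptions(precision=1,suppress=True)
f=lambda c,s,o:((c[0]+.5)/s-.5+o[0],(c[1]+.5)/s-.5+o[1])
TS=lambda c:f(c,8,(150,170));TC=lambda c:f(c,7,(260,160));SS=lambda c:f(c,5,(150,190));SC=lambda c:f(c,6,(230,150))
def both(nm,a,b,z):
    print(nm,"tri",*tri(a,b),"scene@z",onz("scene",a,z)[:2],"top@z",onz("top",b,z)[:2])
both("rim",SS((356,165)),TS((593,260)),123)
both("eye",SS((306,133)),TS((577,178)),123)
both("srim",SS((189,298)),TS((322,285)),123)
both("seye",SS((147,268)),TS((308,217)),123)
both("boardtopR",SS((338,70)),TS((662,106)),130)
both("boardtopL",SS((66,302)),TS((203,188)),130)
both("footFR",SS((495,300)),TS((717,407)),15)
both("footFL",SS((250,538)),TS((290,474)),15)
both("tare",SC((627,240)),TC((497,448)),24)
both("key2",SC((527,356)),TC((316,486)),24)
# plate corners: BL,BR,FR,FL  ; masks
for n,c in(("P_BL",((268,238),(224,208))),("P_BR",((400,96),(464,156))),("P_FR",((590,190),(514,388))),("P_FL",((462,336),(284,433)))):
    both(n,SC(c[0]),TC(c[1]),32)
E
```

```text
rim tri [534.5 145.1 125.6] 6.539307682464976 scene@z [539.1 145.8] top@z [532.5 143.1]
eye tri [570.4 152.9 126.8] 4.653628657144047 scene@z [575.3 152.6] top@z [569.5 151.7]
srim tri [520.1 263.8 125.9] 6.543887115212881 scene@z [524.9 264.9] top@z [518.3 261.9]
seye tri [549.5 270.6 128.3] 4.916470493604609 scene@z [555.5 270.4] top@z [548.7 269.7]
boardtopR tri [601.3 113.6 124.7] 4.179556464605528 scene@z [595.4 115. ] top@z [601.7 114.6]
boardtopL tri [559.9 315.8 128.8] 1.2277344095620875 scene@z [559.5 316.5] top@z [559.2 315.1]
footFR tri [485.5  95.7  10.3] 4.190710971218948 scene@z [484.4  99. ] top@z [483.2  94. ]
footFL tri [448.6 294.2  12.9] 4.373200653373131 scene@z [449.2 296.2] top@z [446.7 292.2]
tare tri [ 479.6 -249.2   25.5] 3.5455236688705645 scene@z [ 482.  -249.4] top@z [ 478.4 -250.5]
key2 tri [ 456.9 -152.1   25.1] 3.9016495508610567 scene@z [ 459.2 -151.8] top@z [ 455.5 -153.4]
P_BL tri [ 603.5 -102.    32. ] 2.975636272480479 scene@z [ 602.2 -102.8] top@z [ 604.7 -101.1]
P_BR tri [ 637.7 -231.3   28.7] 0.18698782064478814 scene@z [ 635.3 -228.7] top@z [ 636.8 -230.9]
P_FR tri [ 512.5 -256.4   32.8] 6.605032926991014 scene@z [ 515.8 -255.1] top@z [ 510.  -258.4]
P_FL tri [ 484.9 -133.9   30.1] 5.181653386452803 scene@z [ 485.9 -131.2] top@z [ 482.6 -135.3]
```

The two views agree: cup axis about (535,145), rim z about 123, stand yaw about 10.7°. Plate middle about (559,-180), tare key (480,-249.5), scale yaw about 13.3°. The measured key spacing of 99.7 mm (100 given) and heights of 25 and 32 mm fit the stated sizes. I'm moving to above the cup, shifting about (+305,+617) mm and turning -15.3°.

```bash
python3 -m inch '[2,4,0,0,0,-1,1, 4,8.1,0,0,0,-2,1, 6.1,12.3,0,0,0,-3.5,1, 8.2,16.6,0,0,0,-5,1, 10.3,20.8,0,0,0,-6,1]'; python3 -m inch '[2,4.1,0,0,0,-1,1, 4,8.2,0,0,0,-2,1, 6.1,12.4,0,0,0,-3.5,1, 8.2,16.6,0,0,0,-5,1, 10.3,20.8,0,0,0,-6,1]'
```

```text
time: 0.6
tool_pos: [333.3, -261.6, 225.9]
tcp_rot: [-3.14, -0.0, 0.348]
contact_force: [1.0, -0.0, 0.4]
grip_width: 91.6
time: 1.1
tool_pos: [436.7, -51.7, 225.8]
tcp_rot: [-3.14, -0.0, 0.242]
contact_force: [0.3, 0.0, -0.1]
grip_width: 91.7
```

```bash
python3 -m inch '[2.2,4.4,0,0,0,-1,1, 4.5,9,0,0,0,-2,1, 6.8,13.6,0,0,0,-3,1, 8.8,17.7,0,0,0,-3.2,1, 9.8,19.7,0,0,0,-3.2,1]'; python3 -m inch '[0,0,-1,0,0,0,1, 0,0,-2,0,0,0,1, 0,0,-3,0,0,0,1,0,0,-3.5,0,0,0,1,0,0,-3.5,0,0,0,1]'
python3 - <<'E'
from h import *
a=bot.capture("top")[:,:,::-1];b=bot.capture("scene")[:,:,::-1]
o=bot.get_obs();print(o['tool_pos'],o['tcp_rot'])
r=lambda i,x0,y0,x1,y1,s:cv2.resize(i[y0:y1,x0:x1],None,fx=s,fy=s,interpolation=cv2.INTER_CUBIC)
cv2.imwrite("pics/top1.png",r(a,150,140,280,240,6))
cv2.imwrite("pics/sc1.png",r(b,140,140,300,300,3.7))
E
```

```text
time: 1.6
tool_pos: [535.4, 149.0, 225.1]
tcp_rot: [-3.139, 0.0, 0.189]
contact_force: [0.2, -0.3, -0.4]
grip_width: 91.5
time: 2.1
tool_pos: [534.7, 147.9, 189.2]
tcp_rot: [-3.139, 0.002, 0.187]
contact_force: [-0.4, 0.0, 0.4]
grip_width: 91.7
[535.47461088 148.29848899 190.38399097] [-3.13892643e+00 -8.18585419e-05  1.87608300e-01]
```

View pics/sc1.png

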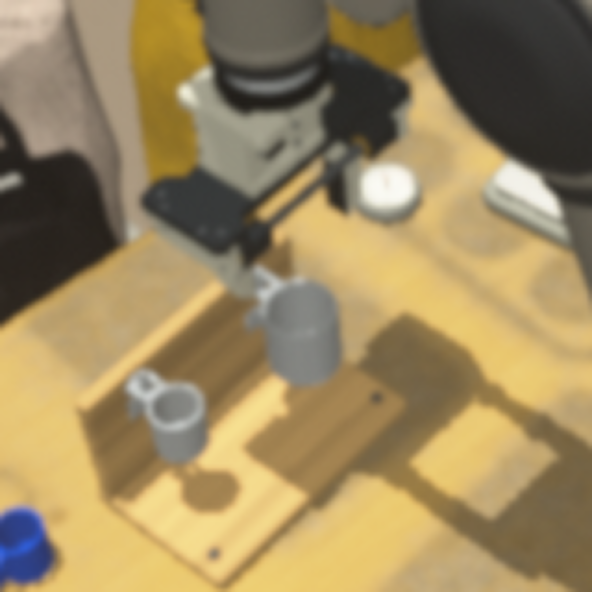

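View pics/top1.png

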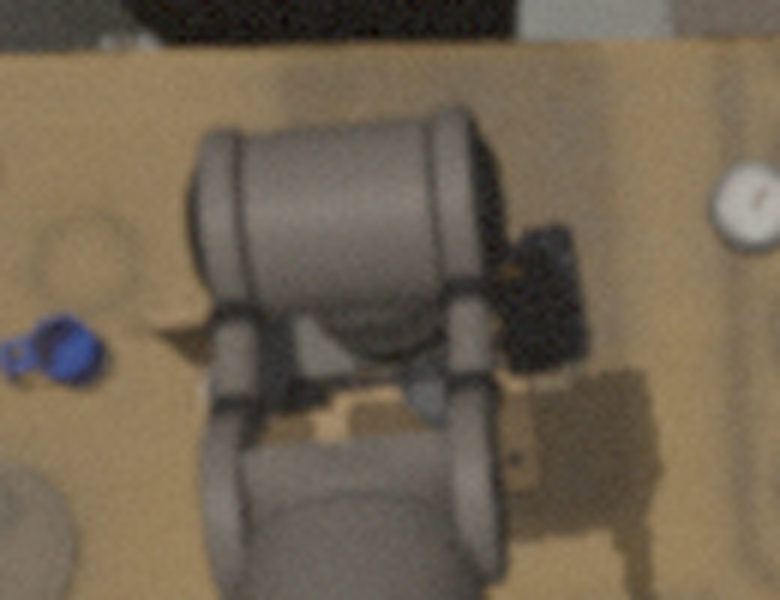

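The jaws straddle the large cup, fingertips near (240,285) and (342,205) in the scene crop, and clear the small cup at (178,405). I'm descending with a 3 mm correction in -y.

```bash
python3 -m inch '[0,-0.3,-2,0,0,0,1, 0,-0.3,-4,0,0,0,1, 0,-0.3,-5.5,0,0,0,1,0,-0.3,-6,0,0,0,1,0,-0.3,-6,0,0,0,1]';python3 -m inch '[0,0,-1.5,0,0,0,1, 0,0,-3,0,0,0,1, 0,0,-4,0,0,0,1,0,0,-4.2,0,0,0,1,0,0,-4.2,0,0,0,1]'
python3 - <<'E'
from h import *
b=bot.capture("scene")[:,:,::-1]
o=bot.get_obs();print(o['tool_pos'],o['tcp_rot'],o['contact_force'])
r=lambda i,x0,y0,x1,y1,s:cv2.resize(i[y0:y1,x0:x1],None,fx=s,fy=s,interpolation=cv2.INTER_CUBIC)
cv2.imwrite("pics/sc2.png",r(b,150,150,270,270,5))
E
```

```text
time: 2.7
tool_pos: [535.4, 145.1, 130.4]
tcp_rot: [-3.139, 0.0, 0.187]
contact_force: [-1.2, -0.1, -0.1]
grip_width: 91.4
time: 3.2
tool_pos: [535.7, 145.1, 88.8]
tcp_rot: [-3.139, -0.0, 0.187]
contact_force: [-0.2, -0.1, -0.1]
grip_width: 91.9
[535.93234709 145.16133812  89.09925039] [-3.13896174e+00 -8.11999251e-04  1.87282357e-01] [ 0.38687382 -0.04094774  0.42273715]
```

View pics/sc2.png

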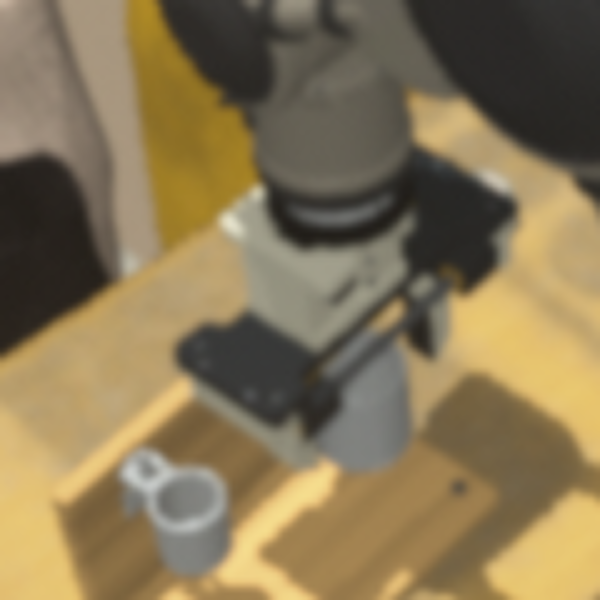

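No contact so far, and the cup is between the fingers. I'm closing in two stages to see whether it is centred.

```bash
python3 -m inch '[0,0,0,0,0,0,0.4, 0,0,0,0,0,0,0.3, 0,0,0,0,0,0,0.25, 0,0,0,0,0,0,0.22, 0,0,0,0,0,0,0.2]';python3 -m inch '[0,0,0,0,0,0,0, 0,0,0,0,0,0,-1, 0,0,0,0,0,0,-1, 0,0,0,0,0,0,-1, 0,0,0,0,0,0,-1]'
```

```text
time: 3.75
tool_pos: [535.9, 145.2, 89.2]
tcp_rot: [-3.139, -0.001, 0.187]
contact_force: [-0.9, 0.5, 0.9]
grip_width: 57.5
time: 4.25
tool_pos: [535.9, 145.3, 89.2]
tcp_rot: [-3.139, -0.001, 0.187]
contact_force: [0.0, 0.1, 1.4]
grip_width: 56.3
```

Gripped at 56.3 mm (the cup's diameter) with no side force. Now lifting straight up.

```bash
python3 -m inch '[0,0,0.2,0,0,0,-1, 0,0,0.5,0,0,0,-1, 0,0,0.8,0,0,0,-1, 0,0,1.2,0,0,0,-1, 0,0,1.2,0,0,0,-1]';python3 -m inch '[0,0,0.5,0,0,0,-1, 0,0,1.2,0,0,0,-1, 0,0,2,0,0,0,-1, 0,0,2.8,0,0,0,-1, 0,0,3.3,0,0,0,-1]'
python3 - <<'E'
from h import *
b=bot.capture("scene")[:,:,::-1]
o=bot.get_obs();print(o['tool_pos'],o['tcp_rot'],o['contact_force'])
r=lambda i,x0,y0,x1,y1,s:cv2.resize(i[y0:y1,x0:x1],None,fx=s,fy=s,interpolation=cv2.INTER_CUBIC)
cv2.imwrite("pics/sc3.png",r(b,150,150,270,270,5))
E
```

```text
time: 4.75
tool_pos: [535.9, 145.2, 101.8]
tcp_rot: [-3.139, -0.001, 0.187]
contact_force: [-0.5, -0.4, 1.6]
grip_width: 56.4
time: 5.25
tool_pos: [535.4, 145.1, 133.8]
tcp_rot: [-3.139, 0.001, 0.187]
contact_force: [1.9, 0.4, -15.0]
grip_width: 56.3
[534.72868804 144.97366759 134.58582729] [-3.13887518e+00  2.47655924e-03  1.87286042e-01] [-4.8516899  -1.2115144  -4.21643879]
```

View pics/sc3.png

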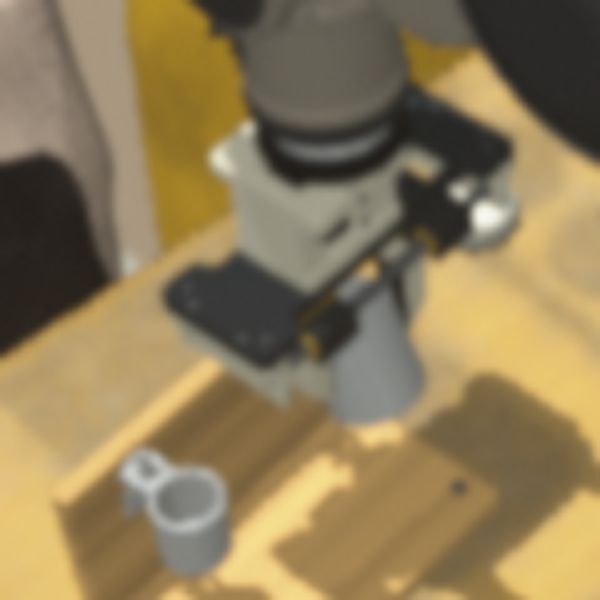

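The lift reached a downward force of 15 N, and in the picture the cup's base has swung towards the robot, near (375,405). The likely cause is the foot below the eye coming up under the hook arm after I lifted too far. The eye should already be above the tip, so I'll back down a little and check.

```bash
python3 -m inch '[0,0,-0.2,0,0,0,-1, 0,0,-0.3,0,0,0,-1, 0,0,-0.3,0,0,0,-1, 0,0,-0.3,0,0,0,-1, 0,0,-0.3,0,0,0,-1]'
python3 - <<'E'
from h import *
b=bot.capture("scene")[:,:,::-1];t=bot.capture("top")[:,:,::-1]
o=bot.get_obs();print(o['tool_pos'],o['tcp_rot'],o['contact_force'],o['moment'])
r=lambda i,x0,y0,x1,y1,s:cv2.resize(i[y0:y1,x0:x1],None,fx=s,fy=s,interpolation=cv2.INTER_CUBIC)
c=cv2.convertScaleAbs(r(b,185,190,245,245,10),alpha=1.4,beta=0)
cv2.imwrite("pics/sc4.png",c)
# reference pixels
for n,P in (("hook tip",(568,152,138)),("arm",(573,153,115)),("rim if upright",(535,145,165)),("base if upright",(535,145,103))):
    print(n,(proj("scene",P)-[185,190])*10)
E
```

```text
time: 5.8
tool_pos: [535.0, 145.0, 131.9]
tcp_rot: [-3.139, 0.002, 0.187]
contact_force: [0.6, 0.6, -0.4]
grip_width: 56.2
[534.91604933 145.02111855 131.79186906] [-3.13889703e+00  1.88897016e-03  1.87363559e-01] [-0.06396184  0.48432742 -1.64419189] [ 0.00513898 -0.04053355 -0.00055483]
hook tip [270.61169075 240.06385248]
arm [264.62302818 286.39854185]
rim if upright [357.36532768 231.10604383]
base if upright [375.55124866 380.23608655]
```

View pics/sc4.png

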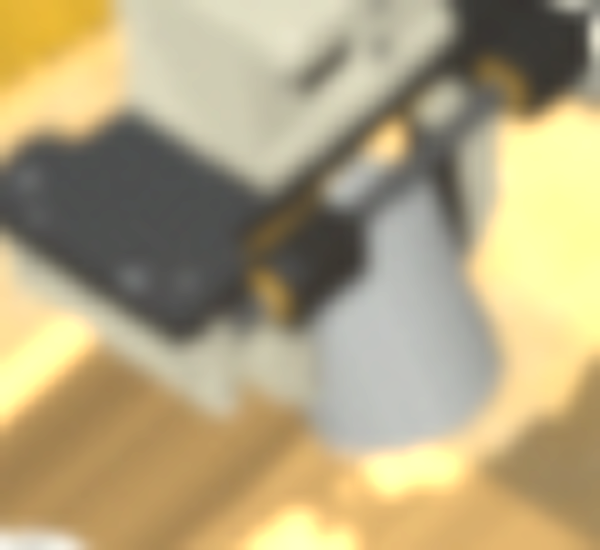

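The force is back to about zero. The base is off by roughly 10 mm towards the robot, a tilt of about 13°. The eye is still about 15 mm above the tip, so I'll lower 4 mm more and slide straight out from the board in small steps.

```bash
python3 -m inch '[0,0,-0.2,0,0,0,-1, 0,0,-0.4,0,0,0,-1, -0.3,-0.06,-0.4,0,0,0,-1, -0.6,-0.11,-0.4,0,0,0,-1, -0.8,-0.15,-0.4,0,0,0,-1]'
```

```text
time: 6.4
tool_pos: [527.2, 143.6, 128.1]
tcp_rot: [-3.139, 0.0, 0.187]
contact_force: [1.3, 0.4, 0.5]
grip_width: 56.1
```

```bash
python3 -m inch '[-0.4,-0.08,0,0,0,0,-1, -0.9,-0.17,0,0,0,0,-1, -1.4,-0.26,0,0,0,0,-1, -1.9,-0.36,0,0,0,0,-1, -2.2,-0.42,0,0,0,0,-1]'; python3 -m inch '[-0.8,-0.15,0,0,0,0,-1, -1.7,-0.32,0,0,0,0,-1, -2.5,-0.47,0,0,0,0,-1, -3,-0.56,0,0,0,0,-1, -3,-0.56,0,0,0,0,-1]'
python3 - <<'E'
from h import *
b=bot.capture("scene")[:,:,::-1];t=bot.capture("top")[:,:,::-1]
o=bot.get_obs();print(o['tool_pos'],o['contact_force'])
r=lambda i,x0,y0,x1,y1,s:cv2.resize(i[y0:y1,x0:x1],None,fx=s,fy=s,interpolation=cv2.INTER_CUBIC)
cv2.imwrite("pics/sc5.png",r(b,150,170,270,270,6))
cv2.imwrite("pics/top5.png",r(t,150,160,270,250,6))
E
```

```text
time: 6.9
tool_pos: [504.4, 139.3, 128.1]
tcp_rot: [-3.139, 0.001, 0.187]
contact_force: [-0.4, -0.3, -1.6]
grip_width: 55.8
time: 7.4
tool_pos: [473.7, 133.6, 128.2]
tcp_rot: [-3.139, 0.001, 0.187]
contact_force: [-0.3, -0.5, -1.5]
grip_width: 56.3
[474.68352541 133.66004367 128.29776731] [ 0.22932564 -0.41816963 -0.79125807]
```

View pics/sc5.png

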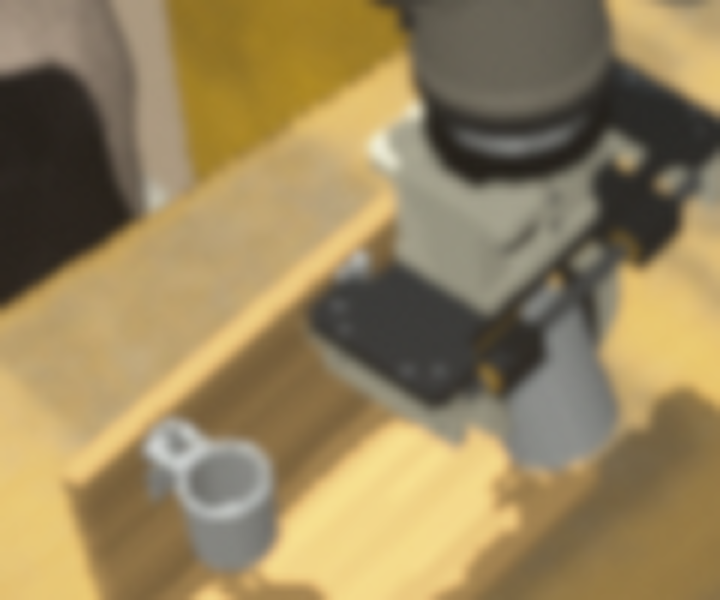

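View pics/top5.png

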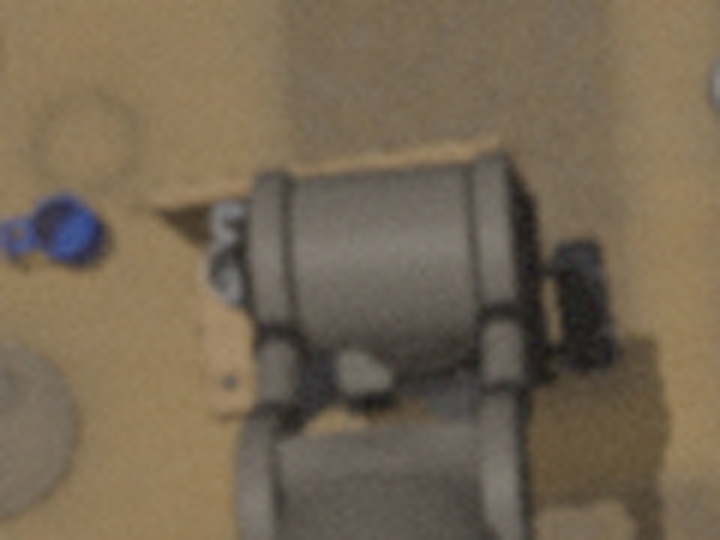

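The cup is free of the hook, whose tip now shows bare at (355,265). The small cup is undisturbed. I'm carrying the large cup to above the plate, shifting (+84,-314,+30) mm, and will then measure the tilt and correct it.

```bash
python3 -m inch '[0.3,-1.5,0.7,0,0,0,-1, 0.9,-4.2,2,0,0,0,-1, 2,-7.5,3,0,0,0,-1, 3,-11,3,0,0,0,-1, 4,-14.5,3,0,0,0,-1]'; python3 -m inch '[1,-3.5,0,0,0,0,-1, 2,-7,0,0,0,0,-1, 3,-11,0,0,0,0,-1, 4,-14.5,0,0,0,0,-1, 4.4,-16.5,0,0,0,0,-1]'
python3 -m inch '[0,0,0,0,0,0,-1, 0,0,0,0,0,0,-1, 0,0,0,0,0,0,-1, 0,0,0,0,0,0,-1, 0,0,0,0,0,0,-1]'
python3 - <<'E'
from h import *
b=bot.capture("scene")[:,:,::-1];t=bot.capture("top")[:,:,::-1]
o=bot.get_obs();print(o['tool_pos'],o['contact_force'])
r=lambda i,x0,y0,x1,y1,s:cv2.resize(i[y0:y1,x0:x1],None,fx=s,fy=s,interpolation=cv2.INTER_CUBIC)
cv2.imwrite("pics/sc6r.png",b);cv2.imwrite("pics/top6r.png",t)
cv2.imwrite("pics/sc6.png",r(b,230,110,350,210,6))
cv2.imwrite("pics/top6.png",r(t,260,150,380,250,6))
E
```

```text
time: 8.0
tool_pos: [515.6, -12.7, 158.8]
tcp_rot: [-3.139, -0.001, 0.188]
contact_force: [0.2, -0.1, -1.0]
grip_width: 56.3
time: 8.5
tool_pos: [560.3, -180.6, 158.5]
tcp_rot: [-3.14, -0.002, 0.186]
contact_force: [0.2, -0.3, -1.8]
grip_width: 56.2
time: 9.0
tool_pos: [560.4, -179.5, 158.7]
tcp_rot: [-3.14, -0.002, 0.187]
contact_force: [-0.8, -0.1, -0.4]
grip_width: 56.3
[ 560.42056757 -179.90816062  158.73301804] [ 0.15881731  0.2932464  -1.7795043 ]
```

View pics/sc6.png

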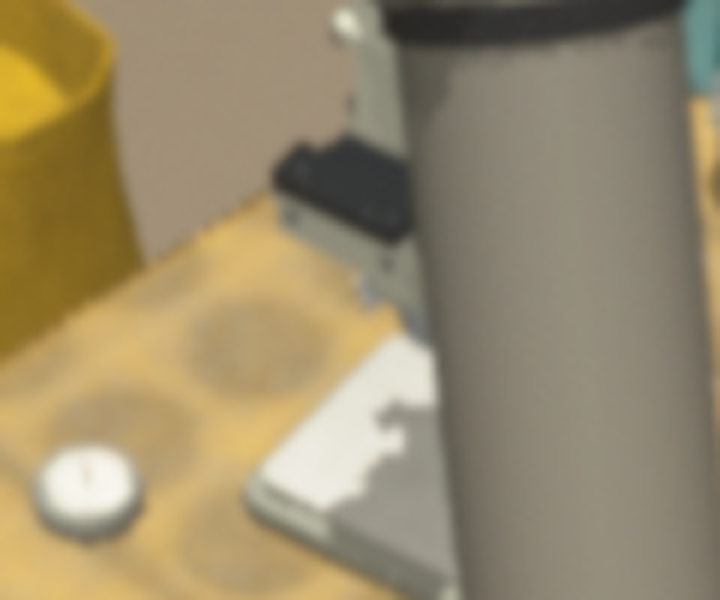

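View pics/top6.png

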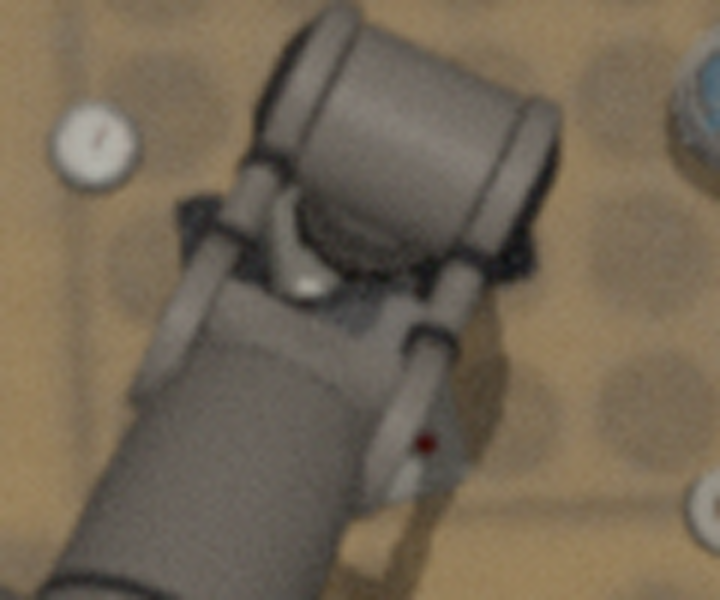

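The arm hides the cup here in both views. I'll go back to open space and turn it 36°, so the tilt plane faces the scene camera and I can measure it.

```bash
python3 -m inch '[-1,4,0,0,0,7,-1, -2,8,0,0,0,14,-1, -3,12.5,0,0,0,22,-1, -4,17,0,0,0,30,-1, -4.5,20,0,0,0,36,-1]'; python3 -m inch '[0,0.5,0,0,0,0,-1, 0,1,0,0,0,0,-1, 0,1,0,0,0,0,-1, 0,1,0,0,0,0,-1, 0,1,0,0,0,0,-1]'
python3 - <<'E'
from h import *
b=bot.capture("scene")[:,:,::-1]
o=bot.get_obs();print(o['tool_pos'],o['tcp_rot'],o['contact_force'])
r=lambda i,x0,y0,x1,y1,s:cv2.resize(i[y0:y1,x0:x1],None,fx=s,fy=s,interpolation=cv2.INTER_CUBIC)
cv2.imwrite("pics/sc7r.png",b)
p=proj("scene",o['tool_pos']).astype(int);x0,y0=p[0]-35,p[1]-40;print(x0,y0)
cv2.imwrite("pics/sc7.png",r(b,x0,y0,x0+70,y0+60,10))
T=o['tool_pos']
for z in (37,-25): print(z,(proj("scene",T+[0,0,z])-[x0,y0])*10)
E
```

```text
time: 9.6
tool_pos: [514.2, 22.9, 159.0]
tcp_rot: [-3.14, -0.002, 0.822]
contact_force: [0.3, -0.4, -0.9]
grip_width: 56.0
time: 10.1
tool_pos: [514.4, 31.8, 158.8]
tcp_rot: [-3.14, -0.002, 0.82]
contact_force: [0.7, -0.3, -0.7]
grip_width: 56.5
[514.35155762  31.90942125 158.8427171 ] [-3.13978840e+00 -1.95014770e-03  8.20015681e-01] [-0.18451492 -1.35180644 -1.01008617]
223 158
37 [354.63927212 307.09778331]
-25 [359.23018396 462.97161117]
```

View pics/sc7.png

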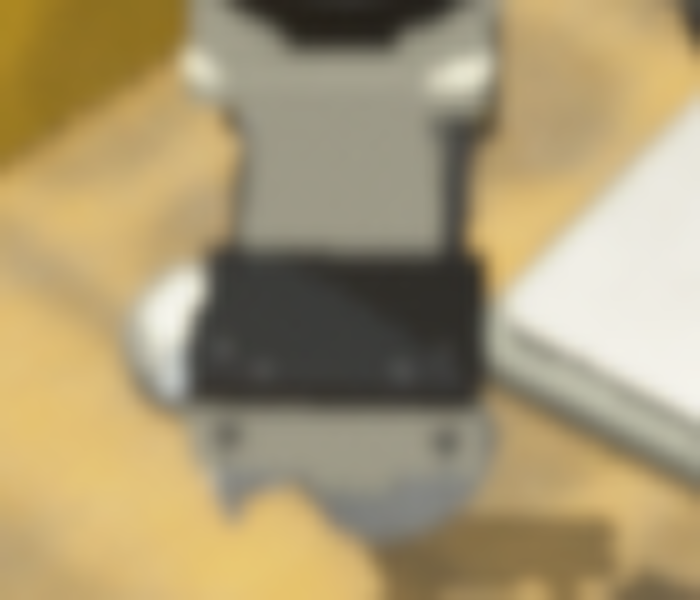

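In this turned view the cup's bottom arc runs from (315,505) through the lowest point (390,540) to the right edge (490,440), and the foot is at (230,505). An upright base would be centred at (359,463). I'll work out the tilt from the base-centre shift in this view and in the earlier two.

```bash
python3 - <<'E'
from h import *
np.set_printoptions(precision=1,suppress=True)
def info(nm,T,yaw,x0,y0,s):
    T=np.array(T,float);e=np.array([np.cos(yaw),np.sin(yaw),0]);z=np.array([0,0,1.])
    G=T+[0,0,18.8]
    f=lambda P:(proj("scene",P)-[x0,y0]+.5)*s-.5
    for d in (0,8,12,16):
        t=np.radians(d);ax=np.cos(t)*z+np.sin(t)*e   # cup axis up; base swings to -e
        e2=np.cos(t)*e-np.sin(t)*z;w=np.cross(z,e)
        B=G-47*ax
        # extreme points of the base rim to right and bottom of picture
        a=np.linspace(0,2*np.pi,73);Q=np.array([f(B+28*(np.cos(k)*e2+np.sin(k)*w)) for k in a])
        print(nm,d,"centre",f(B),"left/right",Q[:,0].min(),Q[:,0].max(),"lowest",Q[Q[:,1].argmax()])
info("sc4",(534.9,145,131.8),.187,185,190,10)
info("sc5",(474.5,133.6,128.2),.187,150,170,6)
info("sc7",(514.4,31.9,158.8),.82,223,158,10)
E
```

```text
sc4 0 centre [380.1 383.6] left/right 277.20798676007075 483.0061014803168 lowest [376.7 464.6]
sc4 8 centre [397.9 394. ] left/right 296.23746519943563 499.85124304145285 lowest [384.6 469.8]
sc4 12 centre [406.7 398.4] left/right 305.93123981142196 507.7103840708723 lowest [383.8 471.9]
sc4 16 centre [415.2 402.2] left/right 315.6877903454541 515.1479494466066 lowest [383.1 473.4]
sc5 0 centre [541.3 421.1] left/right 478.41746777643624 604.1429207405386 lowest [540.8 471.5]
sc5 8 centre [552.4 427.6] left/right 490.1952420710029 614.8638485231966 lowest [546. 475.]
sc5 12 centre [557.9 430.4] left/right 496.2367946256005 619.8946989520348 lowest [545.7 476.4]
sc5 16 centre [563.3 432.8] left/right 502.31907444682236 624.6723418124756 lowest [545.4 477.5]
sc7 0 centre [363.9 475.2] left/right 262.41774075890515 465.258305879923 lowest [358.9 551.8]
sc7 8 centre [387.5 474.6] left/right 287.47742900611894 487.95662818095434 lowest [374.1 551.6]
sc7 12 centre [399.2 473.5] left/right 300.5214698698931 498.46652181640377 lowest [377.4 551. ]
sc7 16 centre [410.7 471.9] left/right 313.8303807712769 508.3491955883711 lowest [389.4 550.2]
```

The base-centre shift gives about 12° (12°, 13.5°, and 9–14° from the three views). I'm turning the yaw back, then tilting the tool 12° the opposite way so the cup stands upright, and looking again.

```bash
python3 -m inch '[0,0.5,0,0,0,-7,-1, 0,1,0,0,0,-15,-1, 0,1,0,0,0,-23,-1, 0,1,0,0,0,-31,-1, 0,1,0,0,0,-36.3,-1]'; python3 -m inch '[0,0,0,0.6,-3,0,-1, 0,0,0,1.3,-7,0,-1, 0,0,0,2,-10.5,0,-1, 0,0,0,2.2,-11.8,0,-1, 0,0,0,2.2,-11.8,0,-1]'
python3 - <<'E'
from h import *
b=bot.capture("scene")[:,:,::-1]
o=bot.get_obs();print(o['tool_pos'],o['tcp_rot'],o['contact_force'])
r=lambda i,x0,y0,x1,y1,s:cv2.resize(i[y0:y1,x0:x1],None,fx=s,fy=s,interpolation=cv2.INTER_CUBIC)
from scipy.spatial.transform import Rotation as R
T=o['tool_pos'];Rm=R.from_euler('xyz',o['tcp_rot']).as_matrix();G=T-18.8*Rm[:,2];print("grasp",G)
p=proj("scene",T).astype(int);x0,y0=p[0]-35,p[1]-40;print(x0,y0)
cv2.imwrite("pics/sc8.png",r(b,x0,y0,x0+70,y0+60,10))
f=lambda P:(proj("scene",P)-[x0,y0]+.5)*10-.5
print("base upright",f(G-[0,0,47]),"wall right bottom/top, left",[f(G+np.array([19.8*s,19.8*s*1.08,z])) for s in(-1,1) for z in (15,-47)])
E
```

```text
time: 10.65
tool_pos: [514.5, 41.3, 158.8]
tcp_rot: [-3.14, -0.002, 0.18]
contact_force: [-0.1, -0.5, -0.7]
grip_width: 56.4
time: 11.15
tool_pos: [513.8, 40.6, 158.7]
tcp_rot: [-3.139, -0.211, 0.178]
contact_force: [-0.1, 0.3, -0.5]
grip_width: 56.1
[514.34162735  40.63378976 158.88189303] [-3.13891952 -0.21091688  0.17862652] [ 0.41517383  0.75880193 -1.1368929 ]
grasp [510.4772928   39.88501318 177.26520753]
221 159
base upright [370.95955845 488.28245525] wall right bottom/top, left [array([475.68148705, 335.27685095]), array([476.91577829, 490.35333129]), array([256.18473026, 331.07433951]), array([265.09367378, 486.20560731])]
```

View pics/sc8.png

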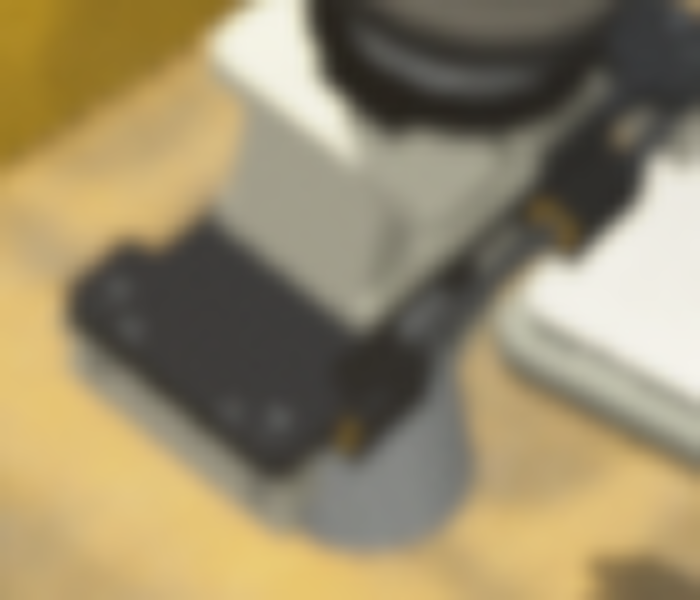

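The cup now looks upright: right wall edge at about 472 and lowest point at (370,550). Upright would put the right edge near 476 and the centre near 371. Now to above the plate, shifting (+48,-220,-60) mm.

```bash
python3 -m inch '[1,-4.5,0,0,0,0,-1, 2,-9,0,0,0,0,-1, 3,-13.5,-0.5,0,0,0,-1, 4,-18,-1,0,0,0,-1, 4.7,-21.5,-1.5,0,0,0,-1]'; python3 -m inch '[0.1,-0.5,-1,0,0,0,-1, 0.1,-0.5,-2.5,0,0,0,-1, 0.1,-0.5,-4,0,0,0,-1, 0.1,-0.5,-5,0,0,0,-1, 0.1,-0.5,-5.5,0,0,0,-1]'
python3 - <<'E'
from h import *
from scipy.spatial.transform import Rotation as R
o=bot.get_obs();T=o['tool_pos'];Rm=R.from_euler('xyz',o['tcp_rot']).as_matrix();G=T-18.8*Rm[:,2];print("grasp",G,o['tcp_rot'],o['contact_force'])
E
```

```text
time: 11.7
tool_pos: [562.1, -177.6, 143.7]
tcp_rot: [-3.14, -0.211, 0.177]
contact_force: [1.4, 1.0, -1.5]
grip_width: 56.4
time: 12.2
tool_pos: [562.7, -181.9, 87.4]
tcp_rot: [-3.138, -0.209, 0.177]
contact_force: [0.9, 0.7, -0.2]
grip_width: 56.1
grasp [ 558.89052569 -182.69601531  105.81935619] [-3.1381478  -0.20934227  0.17738876] [ 0.93491072  0.69856366 -0.24550724]
```

```bash
python3 -m inch '[0,0.2,-0.6,0,0,0,-1, 0,0.2,-1.2,0,0,0,-1, 0,0.2,-1.6,0,0,0,-1, 0,0.2,-1.9,0,0,0,-1, 0,0.2,-1.9,0,0,0,-1]'; python3 -m inch '[0,0,-0.1,0,0,0,-1, 0,0,-0.2,0,0,0,-1, 0,0,-0.3,0,0,0,-1, 0,0,-0.4,0,0,0,-1, 0,0,-0.4,0,0,0,-1]'
```

```text
time: 12.7
tool_pos: [562.6, -179.9, 68.2]
tcp_rot: [-3.138, -0.209, 0.177]
contact_force: [0.5, 0.7, -1.6]
grip_width: 56.4
time: 13.2
tool_pos: [562.7, -180.0, 64.4]
tcp_rot: [-3.138, -0.209, 0.177]
contact_force: [-0.6, 0.1, 1.4]
grip_width: 56.4
```

```bash
python3 -m inch '[0,0,-0.05,0,0,0,-1, 0,0,-0.1,0,0,0,-1, 0,0,-0.15,0,0,0,-1, 0,0,-0.2,0,0,0,-1, 0,0,-0.2,0,0,0,-1]'
```

```text
time: 13.7
tool_pos: [562.9, -180.0, 63.8]
tcp_rot: [-3.139, -0.21, 0.178]
contact_force: [-5.5, 1.8, 11.7]
grip_width: 56.2
```

```bash
python3 - <<'E'
from h import *
o=bot.get_obs();print(o['tool_pos'],o['contact_force'],o['moment'])
t=bot.capture("top")[:,:,::-1];b=bot.capture("scene")[:,:,::-1]
o=bot.get_obs();print(o['tool_pos'],o['contact_force'],o['moment'])
r=lambda i,x0,y0,x1,y1,s:cv2.resize(i[y0:y1,x0:x1],None,fx=s,fy=s,interpolation=cv2.INTER_CUBIC)
cv2.imwrite("pics/sc9.png",np.hstack([r(b,255,130,325,210,6)[:,:390],r(t,280,170,345,250,6)]))
E
```

```text
[ 562.93282304 -180.02254893   63.81517627] [-5.4728694   1.7692375  11.69206688] [0.41826282 0.69380946 0.1333785 ]
[ 562.90334572 -180.02619031   63.78886351] [-5.39329136  0.61304159 12.37938282] [0.43158031 0.66771305 0.12510785]
```

View pics/sc9.png

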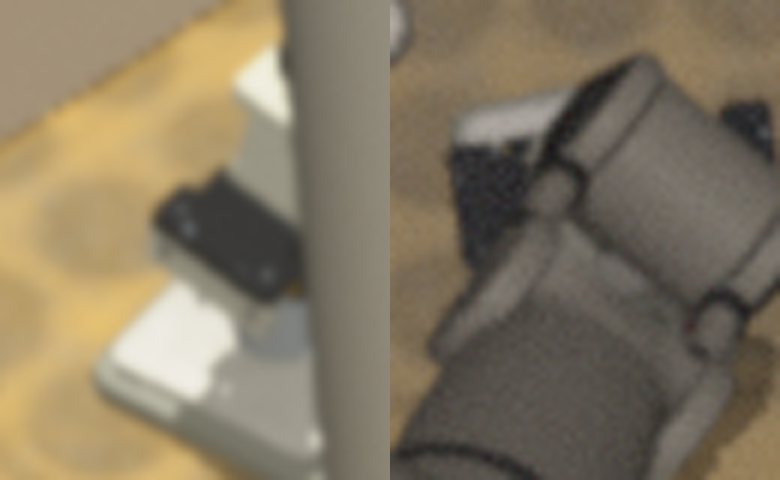

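Contact came 3–4 mm early, with force (-5.4, 1, 12) N. That fits the base's back edge touching first, meaning the tilt is under-corrected. The right wall in sc8, from (455,360) to (472,470), also suggests about 7° remaining, so my 12° was low. I'll lift 5 mm, tilt 6° more and lower again.

```bash
python3 -m inch '[0,0,0.3,0,0,0,-1, 0,0,0.6,0,0,0,-1, 0.1,0,0.6,0.5,-3,0,-1, 0.2,0,0.6,1.1,-5.9,0,-1, 0.2,0,0.6,1.1,-5.9,0,-1]'; python3 -m inch '[0,0,-0.1,0,0,0,-1, 0,0,-0.2,0,0,0,-1, 0,0,-0.3,0,0,0,-1, 0,0,-0.4,0,0,0,-1, 0,0,-0.4,0,0,0,-1]'
python3 -m inch '[0,0,-0.05,0,0,0,-1, 0,0,-0.1,0,0,0,-1, 0,0,-0.15,0,0,0,-1, 0,0,-0.2,0,0,0,-1, 0,0,-0.2,0,0,0,-1]'; python3 -c "
from plant import bot
o=bot.get_obs();print(o['moment'],o['contact_force'])"
```

```text
time: 14.3
tool_pos: [563.8, -179.9, 69.1]
tcp_rot: [-3.137, -0.314, 0.176]
contact_force: [-1.1, 0.5, -0.4]
grip_width: 55.9
time: 14.8
tool_pos: [563.8, -179.8, 64.9]
tcp_rot: [-3.136, -0.314, 0.176]
contact_force: [-0.8, 0.1, -1.3]
grip_width: 56.1
time: 15.3
tool_pos: [563.8, -179.8, 62.9]
tcp_rot: [-3.136, -0.314, 0.176]
contact_force: [0.1, 0.5, -0.7]
grip_width: 56.2
[-0.04117199  0.19649358  0.02744368] [ 0.09001819  0.50571383 -0.6544766 ]
```

No contact yet, and it is already lower than before, so the extra tilt was in the right direction. Continuing down in 1 mm steps.

```bash
python3 -m inch '[0,0,-0.05,0,0,0,-1, 0,0,-0.1,0,0,0,-1, 0,0,-0.12,0,0,0,-1, 0,0,-0.15,0,0,0,-1, 0,0,-0.15,0,0,0,-1]'; python3 -c "
from plant import bot
o=bot.get_obs();print(o['moment'],o['contact_force'])"
```

```text
time: 15.8
tool_pos: [563.9, -179.8, 62.0]
tcp_rot: [-3.137, -0.314, 0.176]
contact_force: [-3.7, -0.1, 5.7]
grip_width: 56.3
[0.19270226 0.41016105 0.09165347] [-3.65787828 -0.1153786   5.68462881]
```

Contact came 2 mm lower, with the same sign of side force, so a little tilt remains. Adding 4° more.

```bash
python3 -m inch '[0,0,0.2,0,0,0,-1, 0,0,0.4,0,0,0,-1, 0.1,0,0.4,0.4,-2,0,-1, 0.1,0,0.4,0.7,-3.9,0,-1, 0.1,0,0.4,0.7,-3.9,0,-1]'; python3 -m inch '[0,0,-0.1,0,0,0,-1, 0,0,-0.2,0,0,0,-1, 0,0,-0.3,0,0,0,-1, 0,0,-0.4,0,0,0,-1, 0,0,-0.4,0,0,0,-1]'
python3 -m inch '[0,0,-0.05,0,0,0,-1, 0,0,-0.08,0,0,0,-1, 0,0,-0.1,0,0,0,-1, 0,0,-0.1,0,0,0,-1, 0,0,-0.1,0,0,0,-1]'; python3 -c "
from plant import bot
o=bot.get_obs();print(o['moment'],o['contact_force'])"
```

```text
time: 16.3
tool_pos: [564.1, -179.7, 65.4]
tcp_rot: [-3.135, -0.383, 0.175]
contact_force: [-0.5, 0.3, -1.0]
grip_width: 56.4
time: 16.8
tool_pos: [564.4, -179.7, 61.6]
tcp_rot: [-3.136, -0.383, 0.175]
contact_force: [0.8, 0.5, 1.8]
grip_width: 56.3
time: 17.3
tool_pos: [564.6, -179.6, 61.1]
tcp_rot: [-3.136, -0.384, 0.175]
contact_force: [-0.8, 1.8, 5.3]
grip_width: 56.2
[0.3439765  0.09771711 0.10288253] [-0.75213461  1.75014315  5.34589359]
```

The side force is nearly gone and contact is at the expected height for a flat base (61.1). Releasing.

```bash
python3 -m inch '[0,0,0,0,0,0,0.25, 0,0,0,0,0,0,0.3, 0,0,0,0,0,0,0.5, 0,0,0,0,0,0,1, 0,0,0,0,0,0,1]'; python3 -m inch '[0,0,0,0,0,0,1, 0,0,0,0,0,0,1, 0,0,0,0,0,0,1, 0,0,0,0,0,0,1, 0,0,0,0,0,0,1]'; python3 - <<'E'
from h import *
o=bot.get_obs();print(o['tool_pos'],o['contact_force'],o['moment'])
from scipy.spatial.transform import Rotation as R
Rm=R.from_euler('xyz',o['tcp_rot']).as_matrix();print("tool back dir",-Rm[:,2])
E
```

```text
time: 17.8
tool_pos: [564.6, -179.7, 60.9]
tcp_rot: [-3.136, -0.384, 0.175]
contact_force: [0.2, 0.5, 0.4]
grip_width: 79.1
time: 18.3
tool_pos: [564.6, -179.7, 60.9]
tcp_rot: [-3.136, -0.384, 0.175]
contact_force: [-0.0, 0.5, 0.3]
grip_width: 91.9
[ 564.57010693 -179.67691687   60.91478724] [-0.02917813  0.48351411  0.28940108] [ 0.02130234  0.24162259 -0.05693333]
tool back dir [-0.36744886 -0.07100568  0.92732924]
```

```bash
python3 -m inch '[-0.37,-0.07,0.93,0,0,0,1, -1.1,-0.2,2.8,0,0,0,1, -2.2,-0.42,5.6,0,0,0,1, -3.3,-0.64,8.4,0,0,0,1, -4.4,-0.85,11.1,0,0,0,1]'; python3 -m inch '[0,2,2,-1.3,7,0,1, -2,6,3,-2.6,14,0,1, -4,10,3,-4.1,21.6,0,1, -6,14,3,-4.1,21.6,0,1, -8,18,3,-4.1,21.6,0,1]'
python3 - <<'E'
from h import *
b=bot.capture("scene")[:,:,::-1];t=bot.capture("top")[:,:,::-1]
o=bot.get_obs();print(o['tool_pos'],o['tcp_rot'],o['contact_force'])
r=lambda i,x0,y0,x1,y1,s:cv2.resize(i[y0:y1,x0:x1],None,fx=s,fy=s,interpolation=cv2.INTER_CUBIC)
cv2.imwrite("pics/sc10r.png",b);cv2.imwrite("pics/top10r.png",t)
cv2.imwrite("pics/sc10.png",r(b,230,130,350,230,6))
cv2.imwrite("pics/top10.png",r(t,270,160,360,245,7))
E
```

```text
time: 18.8
tool_pos: [519.8, -188.3, 173.7]
tcp_rot: [-3.136, -0.384, 0.175]
contact_force: [1.1, 0.1, 0.6]
grip_width: 91.7
time: 19.3
tool_pos: [439.2, -6.8, 204.1]
tcp_rot: [3.142, -0.0, 0.176]
contact_force: [0.7, 0.7, -0.6]
grip_width: 91.6
[436.95854319  -4.54532197 204.1714056 ] [-3.13982065e+00  1.44991667e-03  1.80246211e-01] [ 0.02919385 -0.39130829  0.69855162]
```

View pics/sc10.png

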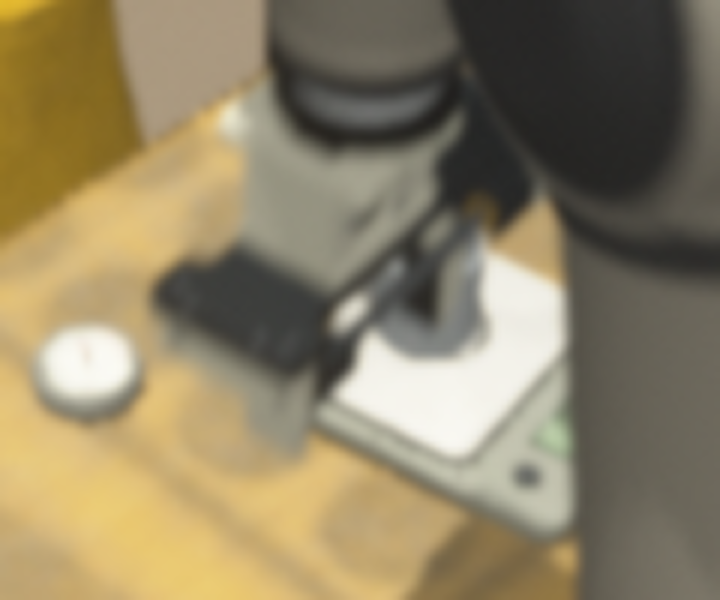

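View pics/top10.png

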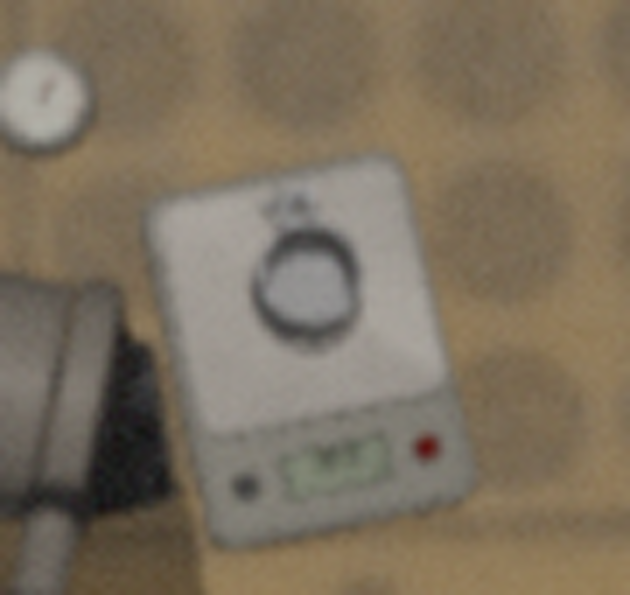

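The cup is standing upright on the plate. In the top crop its rim is at (305,288) and its eye at (290,205). Next I'll check how well it is centred, then work out the tare press.

```bash
python3 - <<'E'
from h import *
np.set_printoptions(precision=1,suppress=True)
f=lambda c:((c[0]+.5)/7-.5+270,(c[1]+.5)/7-.5+160)
print("rim",onz("top",f((305,288)),93)); print("base ring",onz("top",f((307,290)),33))
print("tare top",onz("top",f((427,447)),24))
P=[onz("top",f(c),32) for c in((152,208),(392,156),(444,388),(212,433))];print("plate mid top view",np.mean(P,0))
E
```

```text
rim [ 551.1 -177.8   93. ]
base ring [ 561.5 -184.3   33. ]
tare top [ 478.9 -250.5   24. ]
plate mid top view [ 558.5 -180.6   32. ]
```

The cup is upright but about 7 mm short of the middle towards the robot: rim (551,-178) against plate middle (558.5,-180.6). There is time left, so I'll re-grasp it with the tool vertical and slide it about 7 mm before taring.

```bash
python3 -m inch '[2.3,-3.5,0,0,0,0,1, 4.8,-7.2,0,0,0,0,1, 7.3,-11,0,0,0,0,1, 9.8,-15,0,0,0,0,1, 11.4,-17.4,0,0,0,0,1]'; python3 -m inch '[0.1,0,-1.5,0,0,0,1, 0.1,0,-4,0,0,0,1, 0.1,0,-6.5,0,0,0,1, 0.1,0,-8,0,0,0,1, 0.1,0,-8.5,0,0,0,1]'
```

```text
time: 19.9
tool_pos: [551.9, -182.4, 204.5]
tcp_rot: [3.142, 0.001, 0.178]
contact_force: [0.0, -0.1, 0.5]
grip_width: 91.8
time: 20.4
tool_pos: [551.9, -182.8, 118.2]
tcp_rot: [-3.14, 0.003, 0.177]
contact_force: [0.3, -0.4, -0.2]
grip_width: 91.4
```

```bash
python3 -m inch '[0,0.35,-1.2,0,0,0,1, 0,0.35,-2.5,0,0,0,1, 0,0.35,-4.5,0,0,0,1, 0,0.35,-6.2,0,0,0,1, 0,0.35,-6.7,0,0,0,1]';python3 -m inch '[0,0,0,0,0,0,0.5, 0,0,0,0,0,0,0.35, 0,0,0,0,0,0,0.3, 0,0,0,0,0,0,0.25, 0,0,0,0,0,0,0.24]'
```

```text
time: 20.9
tool_pos: [550.9, -178.8, 49.3]
tcp_rot: [-3.139, 0.006, 0.177]
contact_force: [-0.6, -0.3, 0.4]
grip_width: 91.6
time: 21.4
tool_pos: [551.3, -179.1, 50.0]
tcp_rot: [-3.14, 0.005, 0.177]
contact_force: [0.2, 0.4, 0.5]
grip_width: 58.6
```

```bash
python3 -m inch '[0,0,0,0,0,0,0.22, 0,0,0,0,0,0,0.2, 0,0,0,0,0,0,0.2, 0,0,0,0,0,0,0.2, 0,0,0,0,0,0,0.2]'
```

```text
time: 21.9
tool_pos: [551.4, -179.2, 50.1]
tcp_rot: [-3.14, 0.004, 0.177]
contact_force: [0.4, -1.4, 0.8]
grip_width: 55.5
```

```bash
python3 -m inch '[0.2,-0.04,0,0,0,0,0.2, 0.4,-0.1,0,0,0,0,0.2, 0.6,-0.15,0,0,0,0,0.2, 0.7,-0.2,0,0,0,0,0.2, 0.7,-0.2,0,0,0,0,0.2]';python3 -m inch '[0,0,0,0,0,0,0.25, 0,0,0,0,0,0,0.35, 0,0,0,0,0,0,0.6, 0,0,0,0,0,0,1, 0,0,0,0,0,0,1]';python3 -m inch '[0,0,0,0,0,0,1, 0,0,1,0,0,0,1, 0,0,3,0,0,0,1, 0,0,6,0,0,0,1, 0,0,10,0,0,0,1]'
```

```text
time: 22.4
tool_pos: [558.6, -181.1, 50.0]
tcp_rot: [-3.14, 0.004, 0.177]
contact_force: [-0.4, -0.5, -0.1]
grip_width: 55.4
time: 22.9
tool_pos: [558.7, -181.2, 50.0]
tcp_rot: [-3.14, 0.004, 0.177]
contact_force: [0.6, -0.6, 1.0]
grip_width: 81.2
time: 23.4
tool_pos: [557.8, -180.8, 150.4]
tcp_rot: [-3.138, 0.007, 0.177]
contact_force: [0.6, -0.5, 0.1]
grip_width: 91.8
```

Released and lifted clear. Now to above the tare key at about (479.5,-250), with the gripper shut.

```bash
python3 -m inch '[-1.5,-1.3,0,0,0,0,0, -3.5,-3,0,0,0,0.5,-1, -6,-5,0,0,0,1.5,-1, -7.4,-6.7,0,0,0,3,-1, -7.8,-7,0,0,0,3,-1]'; python3 -m inch '[0,0,-2,0,0,0,-1, 0,0,-4,0,0,0,-1, 0,0,-6,0,0,0,-1, 0,0,-7.5,0,0,0,-1, 0,0,-8,0,0,0,-1]'
python3 - <<'E'
from h import *
b=bot.capture("scene")[:,:,::-1];t=bot.capture("top")[:,:,::-1]
o=bot.get_obs();print(o['tool_pos'],o['tcp_rot'],o['contact_force'],o['grip_width'])
r=lambda i,x0,y0,x1,y1,s:cv2.resize(i[y0:y1,x0:x1],None,fx=s,fy=s,interpolation=cv2.INTER_CUBIC)
cv2.imwrite("pics/m11.png",np.hstack([r(b,250,140,350,220,4),r(t,270,160,370,240,4)]))
E
```

```text
time: 23.9
tool_pos: [478.7, -252.4, 151.3]
tcp_rot: [-3.139, 0.006, 0.227]
contact_force: [0.7, 0.3, 0.5]
grip_width: 56.4
time: 24.4
tool_pos: [478.4, -251.4, 70.2]
tcp_rot: [-3.138, 0.007, 0.227]
contact_force: [-1.2, 0.2, -0.5]
grip_width: 16.7
[ 478.7954579  -251.88637028   71.1111643 ] [-3.13857236  0.0066679   0.22747089] [0.0950006  0.02065299 0.50869282] 8.56690279998639
```

View pics/m11.png

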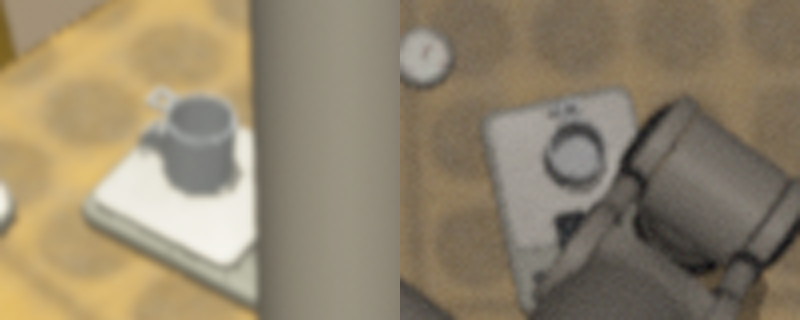

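The cup stands upright near the plate middle, at (200,140) in the scene half. Descending onto the key.

```bash
python3 -m inch '[0.1,0.2,-1,0,0,0,-1, 0.1,0.2,-2.5,0,0,0,-1, 0.1,0.2,-3.6,0,0,0,-1, 0.1,0.2,-4.2,0,0,0,-1, 0.1,0.2,-4.2,0,0,0,-1]'; python3 -m inch '[0,0,-0.1,0,0,0,-1, 0,0,-0.2,0,0,0,-1, 0,0,-0.3,0,0,0,-1, 0,0,-0.4,0,0,0,-1, 0,0,-0.4,0,0,0,-1]'
```

```text
time: 25.0
tool_pos: [479.5, -249.6, 28.4]
tcp_rot: [-3.138, 0.008, 0.227]
contact_force: [0.0, -0.3, 0.6]
grip_width: 0.6
time: 25.5
tool_pos: [479.5, -249.6, 24.4]
tcp_rot: [-3.138, 0.008, 0.227]
contact_force: [0.1, -0.8, 0.2]
grip_width: 0.1
```

```bash
python3 -m inch '[0,0,-0.05,0,0,0,-1, 0,0,-0.1,0,0,0,-1, 0,0,-0.15,0,0,0,-1, 0,0,-0.2,0,0,0,-1, 0,0,-0.2,0,0,0,-1]'
```

```text
time: 26.0
tool_pos: [479.6, -249.7, 22.6]
tcp_rot: [-3.138, 0.007, 0.227]
contact_force: [-0.6, 0.2, 3.4]
grip_width: 0.2
```

```bash
python3 -m inch '[0,0,-0.04,0,0,0,-1, 0,0,-0.08,0,0,0,-1, 0,0,-0.1,0,0,0,-1, 0,0,-0.12,0,0,0,-1, 0,0,-0.12,0,0,0,-1]'
```

```text
time: 26.5
tool_pos: [479.7, -249.8, 21.8]
tcp_rot: [-3.138, 0.007, 0.227]
contact_force: [-1.0, -0.3, 6.6]
grip_width: 0.8
```

```bash
python3 -m inch '[0,0,-0.05,0,0,0,-1, 0,0,-0.1,0,0,0,-1, 0,0,-0.15,0,0,0,-1, 0,0,-0.15,0,0,0,-1, 0,0,-0.15,0,0,0,-1]'
```

```text
time: 27.0
tool_pos: [479.9, -250.0, 21.1]
tcp_rot: [-3.139, 0.007, 0.227]
contact_force: [-1.8, 1.0, 11.4]
grip_width: 0.4
```

```bash
python3 -m inch '[0,0,-0.05,0,0,0,-1, 0,0,-0.1,0,0,0,-1, 0,0,-0.15,0,0,0,-1, 0,0,-0.2,0,0,0,-1, 0,0,-0.2,0,0,0,-1]'
```

```text
time: 27.5
tool_pos: [479.9, -250.0, 20.8]
tcp_rot: [-3.14, 0.006, 0.228]
contact_force: [-4.8, 2.7, 19.9]
grip_width: 0.4
```

At 20 N the tool stopped moving down (0.3 mm for 2 mm commanded), so the key is at its stop. Releasing straight up, then moving clear for the last look.

```bash
python3 -m inch '[0,0,0.3,0,0,0,-1, 0,0,0.8,0,0,0,-1, 0,0,2,0,0,0,-1, 0,0,5,0,0,0,-1, 0,0,9,0,0,0,-1]'; python3 -m inch '[0,0,3,0,0,0,-1, -1,-3,5,0,0,0,-1, -3,-7,7,0,0,0,-1, -6,-11,9,0,0,0,-1, -9,-15,11,0,0,0,-1]';python3 -m inch '[-2,-4,0,0,0,0,-1, -4,-7,0,0,0,0,-1, -7,-10,0,0,0,0,-1, -9,-12,0,0,0,0,-1, -9,-12,0,0,0,0,-1]'
python3 - <<'E'
from h import *
b=bot.capture("scene")[:,:,::-1];t=bot.capture("top")[:,:,::-1]
o=bot.get_obs();print(o['time'],o['tool_pos'],o['contact_force'])
r=lambda i,x0,y0,x1,y1,s:cv2.resize(i[y0:y1,x0:x1],None,fx=s,fy=s,interpolation=cv2.INTER_CUBIC)
cv2.imwrite("pics/sc12.png",b);cv2.imwrite("pics/top12.png",r(t,270,160,360,245,7))
cv2.imwrite("pics/m12.png",np.hstack([r(b,150,190,250,290,4),r(b,250,130,350,230,4)]))
E
```

```text
time: 28.0
tool_pos: [478.9, -249.3, 110.5]
tcp_rot: [-3.136, 0.009, 0.228]
contact_force: [1.2, -0.6, 0.2]
grip_width: 0.3
time: 28.5
tool_pos: [392.2, -394.6, 219.0]
tcp_rot: [-3.137, 0.009, 0.228]
contact_force: [0.2, -0.2, 0.0]
grip_width: 0.3
time: 29.0
tool_pos: [299.3, -517.1, 219.0]
tcp_rot: [-3.137, 0.01, 0.224]
contact_force: [-0.4, -0.0, 0.0]
grip_width: 0.9
29.1 [ 301.85656803 -514.64516758  219.05151786] [-0.3764844   1.33987819  0.08616101]
```

View pics/m12.png

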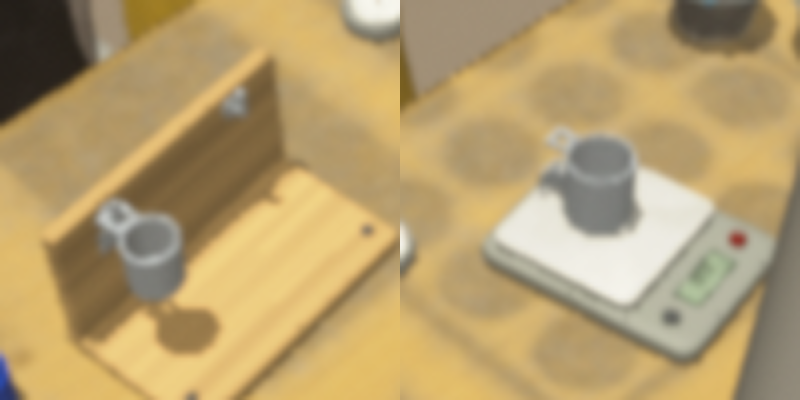

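View pics/top12.png

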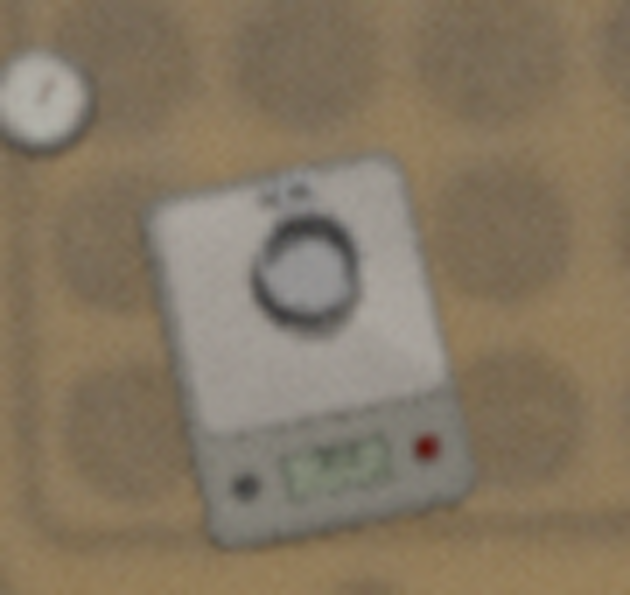

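The cup stands upright on the plate, with its rim at (305,273) in the top crop and (601,158) in the right panel. The small cup still hangs on its hook. One numeric check, then I'll hand in.

```bash
python3 - <<'E'
from h import *
np.set_printoptions(precision=1,suppress=True)
f=lambda c,s,o:((c[0]+.5)/s-.5+o[0],(c[1]+.5)/s-.5+o[1])
print(tri(f((201,158),4,(250,130)),f((305,273),7,(270,160))),onz("top",f((305,273),7,(270,160)),93))
E
```

```text
(array([ 560. , -174.4,  103.5]), np.float64(7.630937330092372)) [ 559.1 -177.7   93. ]
```

```bash
python3 -c "
from plant import bot
print(bot.close_job())"
```

```text
the job is handed in; nothing more can be done
None
```

The large cup is off its hook and standing upright and let go on the scale's plate. After that I pressed the tare key down and released it, and I handed the job in at about 29 s with the arm well clear.

**What went wrong on the way:**
- **Lift:** I lifted too far at first. Probably the cup's foot came up under the hook arm (15 N), and the cup tilted in the grip. I backed off, slid it clear of the hook and tilted the tool about 22° to set the cup down flat.
- **Centring:** the cup first stood about 7 mm short of the middle. I re-gripped it and slid it over before taring.

**Last checks:**
- **Cup position:** in the top view the rim centre is at (559, -178) mm, against (558.5, -180.6) for the plate middle. The two-view check was poor: it put the rim at (560, -174) and 103 mm high instead of 93, with rays 7.6 mm apart. I put that down to an imprecise pixel in the scene view.
- **Tare key:** the tool stopped moving at about 20 N, so I took the key as fully down. The measured tool height there was 20.8 mm, 2 mm below the expected 22.8 mm. The key's travel can't be read directly, so the full press rests on that stop.
- **Other things:** the small cup still hangs on its hook, and the hygrometer is where it was. I did not check the dropper bottle, the label roll or the blue look-alike cup after the job, but the arm was never moved near them.

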